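# Slide the bun tray past the sprung stop

## Robot

A 6-joint arm with a two-finger parallel gripper is mounted at the origin on the work surface. World frame = base frame: x ahead of the robot, y to its left, z up, the work surface at z = 0. Lengths are in m, angles in rad, forces in N, time in s.
With the tool pointing down it reaches from about 0.325 to 0.775 m from the base axis. Payload 5.5 kg.
Tool frame: the origin (TCP) lies at the very end of the fingers, on their centre line; the grasp point (between the pads) lies 19 mm behind it; z points along the fingers, x is the direction in which the jaws open and shut, and the axes are right-handed (so a half turn about z gives the same grasp; the last joint's range is limited). The gripper opens to 85 mm and grips with 20 to 120 N. Pads are 22 mm wide; open, the fingers measure 114 mm over their backs; the gripper's body (76 mm by 85 mm) begins 54 mm behind the grasp point. The pads swing forward as they close: fully open they stand 13 mm farther back than shut.
Start: joints at [1.147, 0.091, 1.231, -0, 1.82, -0.057], TCP at [0.215, 0.56, 0.231] pointing down, gripper open.
Joint ranges: [-2.87, 2.87], [-0.86, 2.18], [0.17, 2.46], [-1.51, 4.65], [0.06, 2.69], [-2.65, 2.65]. Speed limits (rad/s): [2.57, 2.57, 3.01, 3.14, 3.14, 3.14].

## Interface

Orientations are given as a unit quaternion [x, y, z, w].
In Python, from station import env gives the robot as it stands. The module is installed in compiled form; this text tells all that it offers.
- The arm moves only by the tool drive_tool, never from a script. Its argument "plan" is a list of rows, each a list of 6 numbers: the shift along the tool's x, y, z in mm, then the turn, a rotation vector about the tool's x, y, z in degrees. A call has 1 to 20 rows; each row is the pose to reach, as a shift and turn from the pose commanded when the call began, along the tool's axes at that moment; what a row does not reach only later rows make up. A row lasts 1/12 s, in which the tool goes at most 41.7 mm and 7.16 degrees, less where a joint would pass 70% of its speed; a pose out of reach is approached as far as the arm can. A call with a gripper value outside its range is refused whole. "hand" is the gripper's target within -1 to 1 (shut at 1, half-way at 0, fully open at -1), set as the call begins (left out, the last holds). The fingers move at their own pace and stop on an object; "grip_force" is the grip in N (left out, the last holds). Time passes only in rows, so rows that repeat a pose let the fingers close. It gives the time, the measured TCP pose, the force and the opening at its end, in the units of the state.
- env.get_state(): the state, without advancing time (a new reading comes with each control period).
- env.snapshot(name): name is "scene" or "top" or "wrist"; returns a dict with "color" (420x560x3 uint8, red, green, blue), "fx", "fy", "cx", "cy" (pixels), "rvec" (rotation vector, rad) and "tvec" (3), from world to camera coordinates, as OpenCV has them; the wrist camera has in their place "tool_from_camera" (4x4, takes a point from camera to tool coordinates, whose origin is the TCP and whose axes are the tool frame's). Camera axes: x right, y down, z forward; pixel columns grow to the right and rows downward; lengths in m; the calibration is good to about 2 mm. A picture is of the moment at which its call begins: read the wrist's pose just before it. There is no depth.
- env.job_done(): hands the job in, once; it reports no verdict.
The state is a dict: "t": time; "q": joint angles; "joint_velocities": joint speeds; "joint_torque": joint torques, N m; "ee_pos": TCP position; "tool_rot": TCP orientation; "ft_force": force on the tool from outside, world axes, zero at the start; "moment": the same for the moment, N m; "grip_width": opening from 0.0 (shut) to 1.0 (fully open).
Only numpy, scipy, OpenCV 4.12 (cv2) and the standard library are available. Lean on these libraries where they do the work, as an engineer would, in place of code of your own. Each camera call takes 0.05 s, during which the arm holds its last target.

## Task

With closed fingertips, press the red spring-loaded stop bar down behind the bun tray and, keeping it down, push the tray along its runway past the yellow stop teeth until it is fully home against the black rubber buffer. Then let go so that the teeth spring back up behind the tray. Do not pick up or tip the tray, and leave the other things on the counter where they stand.

Things in the scene. Friction and masses are not known exactly. Their poses are not given: they have to be found in the camera images.
- runway: Fixed steel runway, 390 mm long, 200 wide. Its x axis is the push direction, z up; origin on the table, on the centre line, below the rear faces of the stop teeth (x = 0). It spans x = -220 (open end, bare press pad) to +168 mm. The tray rests on two ledges 32 mm high (inner edges 129 mm apart) between side rails 46 mm high (inner faces 175 mm apart).
- buffer (a point): Centre of the face of the black rubber buffer that the tray must meet, fixed on the runway at x = +146 mm, 43 mm above the table. With the tray home, the tray's origin is at runway x = +81 mm and its rear wall at +16 mm.
- tray: Loose aluminium tray with six white buns fixed in it, about 0.85 kg, 130 mm long (x, push direction), 170 wide. Origin at the centre of its underside, axes along the runway's. Underside 32 mm, rim and buns 58 mm above the table; flat rear wall 65 mm behind the origin. Starts on the runway 3 to 20 mm short of the teeth and slides freely.
- stop (a joint): How far the stop bar is pressed, m: 0 up (blocks the tray), 0.012 fully down. Spring 1.5 N at first, 4 N fully down. Up, the teeth stand 7 mm above the tray's underside; above 0.007 they clear it. Once over the teeth, the tray keeps them down; they spring up by themselves when it is home and nothing presses the bar.
- pad (a point): Centre of the bare red press pad, on its top, moving with the bar; runway x = -175 mm. The flat bar is 80 mm wide, top 24 mm above the table when up, 12 fully down; it runs level from x = -215 to +12 mm, on under the tray. It goes down as a whole wherever pressed; a fingertip can slide along it behind the tray all the way, passing between the teeth.
- tooth_line (a point): Point midway between the two yellow stop teeth, at their top (39 mm above the table when up) and rear face (runway x = 0), moving with the bar. Each tooth is 12 mm long (x = 0 to 12 mm) and 16 mm wide, at y = 41 to 57 mm on either side: 82 mm free between them.
- sauce: Bystander, leave alone: brown glass sauce bottle with red cap, 52 mm across, 150 mm tall. Origin at its underside.
- jar: Bystander, leave alone: clear jar with white lid, 60 mm across, 75 mm tall. Origin at its underside.
- cup: Bystander, leave alone: steel cup, 68 mm across, 70 mm tall. Origin at its underside.
- basket: Bystander, leave alone: light wooden bowl, 120 mm across, 50 mm tall. Origin at its underside.
- scraper: Bystander, leave alone: dough scraper lying flat, white plastic blade with blue handle, 110 x 120 mm, 22 mm high. Origin at its underside.
- brush: Bystander, leave alone: pastry brush lying flat, 180 mm long. Origin at its underside.
- spice: Bystander, leave alone: yellow spice can with green cap, 48 mm across, 90 mm tall. Origin at its underside.
Not all that is in view belongs to the job. What is shaped like the tray but brown or turquoise is not meant.

How it is judged:
By the outcome, as a careful person would: the job done as asked, in the order asked, and still so for the second after the job is handed in, with the robot touching nothing.
It also fails if it takes over 38 s, if anything falls off the work surface, if the arm or the gripper's body presses on something with over 40 N, if the wrist force passes 120 N, or if a joint passes its speed limit or range.

## Working session

There is one attempt and no reset: what is moved stays moved. The work goes in short steps, Python scripts to look and compute and a tool call to move; the robot and the scene stay as the last step left them, time stands still between calls to the robot, and variables do not carry over. Pictures are saved under pics/ and viewed, and the job is handed in when it is done.

Besides the shell and the picture viewer there is one more tool, called after "Emit:" by a JSON object that holds its "fn" and its "kwargs", one argument or row to a line. drive_tool: Moves the arm, as the interface text tells. Its arguments: {"type":"object","properties":{"plan":{"type":"array","items":{"type":"array","items":{"type":"number"}}},"hand":{"type":"number"},"grip_force":{"type":"number"}},"required":["plan"]}

```bash
mkdir -p pics
python3 - <<'E'
from station import env
import cv2,pickle
s=env.get_state();print({k:s[k] for k in('t','ee_pos','tool_rot','grip_width','ft_force')})
d={}
for n in('scene','top'):
    r=env.snapshot(n);d[n]=r;cv2.imwrite(f'pics/{n}0.png',r['color'][:,:,::-1]);print(n,r['fx'],r['cx'],r['rvec'],r['tvec'])
pickle.dump(d,open('d.pkl','wb'))
E
```

```text
{'t': 0.0, 'ee_pos': array([0.21504128, 0.5598239 , 0.23012378]), 'tool_rot': array([ 8.24203426e-01,  5.66292935e-01, -8.74761262e-04,  5.08177147e-04]), 'grip_width': 1.002455847930745, 'ft_force': array([-0.06607319,  0.4693116 ,  0.50981443])}
scene 473.78731131123783 278.70738752648225 [ 1.87491905  1.55092244 -0.66125583] [-0.14305597 -0.31303762  1.41121352]
top 433.0461957295805 272.9455291974222 [ 2.12648158 -2.13893173  0.19050648] [0.04218674 0.53454973 1.02173825]
```

View pics/scene0.png

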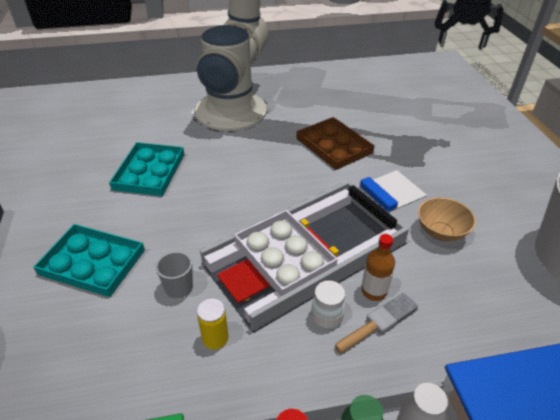

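View pics/top0.png

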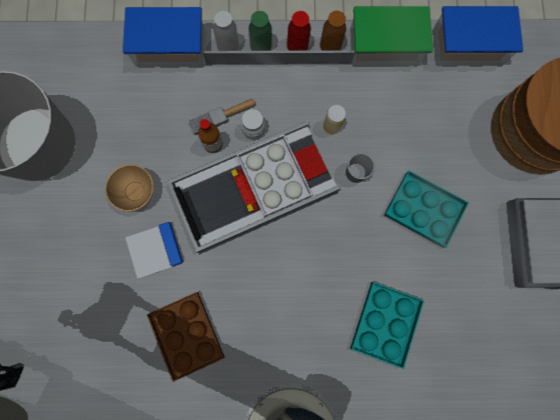

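The scene picture shows the aluminium tray with white buns at about (285,250), the red pad at (243,281) and the buffer at (372,207). In the top picture these are at (275,175), (311,163) and (187,213). The brown tray at (186,335) and the turquoise ones at (427,208) and (387,323) are decoys. I'll enlarge the crop to confirm.

Run:
```python
import cv2
a=cv2.imread('pics/top0.png')[110:260,160:350];cv2.imwrite('pics/topc.png',cv2.resize(a,None,fx=4,fy=4,interpolation=cv2.INTER_CUBIC))
a=cv2.imread('pics/scene0.png')[175:330,195:415];cv2.imwrite('pics/scenec.png',cv2.resize(a,None,fx=3.6,fy=3.6,interpolation=cv2.INTER_CUBIC))
```

```text
(no output)
```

View pics/topc.png

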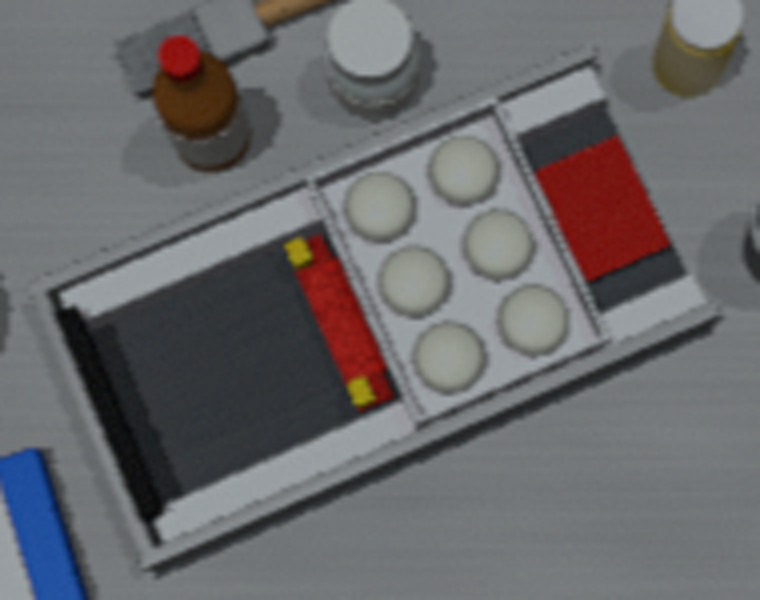

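View pics/scenec.png

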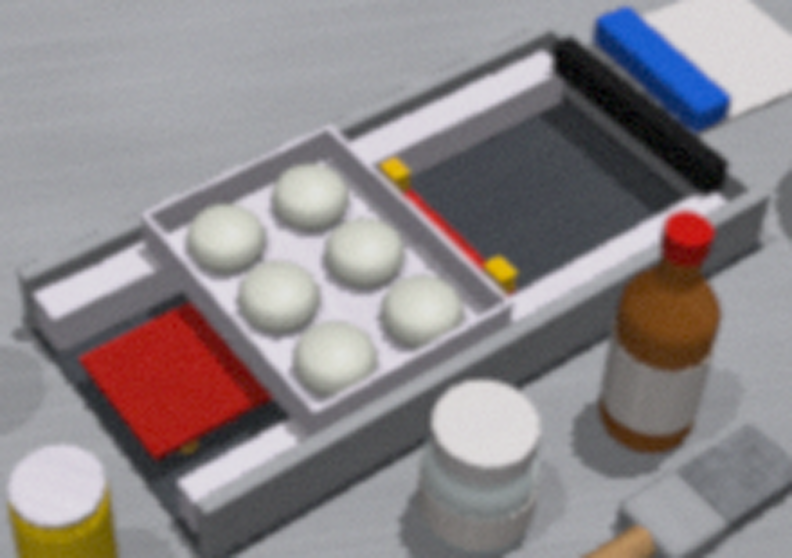

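The large crops confirm the target: an aluminium tray with six white buns on the runway, its front just short of the yellow teeth. Next I'll fit the runway pose from both cameras.

```bash
cat > fit.py <<'E'
import pickle,cv2,numpy as np
from scipy.optimize import least_squares
d=pickle.load(open('d.pkl','rb'))
def proj(n,P):
    r=d[n];K=np.array([[r['fx'],0,r['cx']],[0,r['fy'],r['cy']],[0,0,1]])
    return cv2.projectPoints(np.array(P,float),np.array(r['rvec'],float),np.array(r['tvec'],float),K,None)[0][:,0]
def W(p,L):
    c,s=np.cos(p[2]),np.sin(p[2]);L=np.array(L,float)
    return np.c_[p[0]+c*L[:,0]-s*L[:,1],p[1]+s*L[:,0]+c*L[:,1],L[:,2]]
T=lambda a:np.array(a)/4+[160,110]
S=lambda a:np.array(a)/3.6+[195,175]
E
python3 - <<'E'
from fit import *
m=1e-3
top=[([6,-49,39],(298,251)),([6,49,39],(361,390)),([-215,-40,24],(617,138)),([-215,40,24],(671,245)),([-220,-100,46],(593,55)),([-220,100,46],(719,315)),([169,-100,46],(35,290)),([169,100,46],(150,560))]
sc=[([6,49,39],(396,166)),([6,-49,39],(500,266)),([-215,40,24],(80,355)),([-215,-40,24],(160,457)),([169,100,46],(555,35)),([169,-100,46],(768,200)),([-220,100,46],(22,277))]
def res(p,k='b'):
    o=[]
    if k in'bt':o.append(proj('top',W(p,np.array([a for a,_ in top])*m))-T([b for _,b in top]))
    if k in'bs':o.append(proj('scene',W(p,np.array([a for a,_ in sc])*m))-S([b for _,b in sc]))
    return np.concatenate(o).ravel()
for k in'tsb':
  best=min((least_squares(res,[.5,0,y],args=(k,),loss='soft_l1') for y in(0,1.6,3.1,-1.6)),key=lambda s:s.cost)
  print(k,best.x,np.degrees(best.x[2]),best.cost);print(res(best.x,k).reshape(-1,2).round(1).tolist())
p=best.x;np.save('p.npy',p)
print(W(p,[[-.175,0,.024],[0,0,.039],[.146,0,.043]]), 'R',np.linalg.norm(W(p,[[-.2,0,0],[0,0,0],[.02,0,0]])[:,:2],axis=1))
# tray x
tt=T([(498,103),(606,338),(313,185),(418,418)])
f=lambda q:(proj('top',W(p,[[q[0]-.065,-.085,.058],[q[0]-.065,.085,.058],[q[0]+.065,-.085,.058],[q[0]+.065,.085,.058]]))-tt).ravel()
r=least_squares(f,[-.08]);print('tray x',r.x,r.fun.round(1))
E
```

```text
t [ 0.58442761  0.10970678 -4.29672029] -246.18393850380124 11.470737123424996
[[0.1, 0.3], [-0.0, 0.6], [0.7, -0.7], [0.5, -0.1], [-0.6, -4.0], [1.8, 0.7], [-2.5, -2.3], [-0.6, 3.6]]
s [0.58963378 0.11350548 1.9828343 ] 113.60803696931876 11.485566285302452
[[0.5, 0.6], [0.8, 0.9], [0.2, 0.7], [-0.9, 0.1], [-0.7, -5.3], [2.9, -0.8], [-1.6, -3.0]]
b [0.58749099 0.11190876 1.9805558 ] 113.47748856481778 28.944645596155787
[[-0.6, -0.9], [-1.0, -0.6], [0.1, -1.5], [-0.3, -0.8], [-1.1, -4.8], [0.9, 0.0], [-3.3, -4.0], [-1.9, 2.0], [-0.4, -0.1], [-0.3, 0.2], [-0.8, -0.2], [-2.1, -0.9], [-1.5, -5.8], [1.9, -1.3], [-2.5, -3.8]]
[[ 0.65720902 -0.04860416  0.024     ]
 [ 0.58749099  0.11190876  0.039     ]
 [ 0.52932624  0.24582239  0.043     ]] R [0.67099279 0.59805454 0.59398066]
tray x [-0.08289922] [-0.5 -2.4  0.8 -0.7 -1.8 -2.9 -0.8  0.4]
```

Run:
```python
from fit import *
m=1e-3
top=[([6,-49,39],(298,251)),([6,49,39],(361,390)),([-215,-40,24],(617,138)),([-215,40,24],(671,245))]
sc=[([6,49,39],(396,166)),([6,-49,39],(500,266)),([-215,40,24],(80,355)),([-215,-40,24],(160,457))]
def res(p,k='b'):
    o=[]
    if k in'bt':o.append(proj('top',W(p,np.array([a for a,_ in top])*m))-T([b for _,b in top]))
    if k in'bs':o.append(proj('scene',W(p,np.array([a for a,_ in sc])*m))-S([b for _,b in sc]))
    return np.concatenate(o).ravel()
for k in'tsb':
  best=least_squares(res,[.58,.11,1.98],args=(k,))
  print(k,best.x,np.degrees(best.x[2]),best.cost);print(res(best.x,k).reshape(-1,2).round(1).tolist())
p=best.x;np.save('p.npy',p)
for n,f,i in(('top',T,4),('scene',S,3.6)):
    o=np.array([160,110]) if n=='top' else np.array([195,175])
    im=cv2.imread(f'pics/{n}c.png')
    def poly(L,c):
        q=((proj(n,W(p,np.array(L)*m))-o)*i).astype(int);cv2.polylines(im,[q],True,c,1)
    for y in(87.5,-87.5):poly([[-220,y,46],[168,y,46]],(0,255,0))
    for y in(64.5,-64.5):poly([[-220,y,32],[168,y,32]],(255,0,0))
    poly([[146,-80,43],[146,80,43]],(0,255,255))
    for x in(-10,):poly([[x-140,-85,58],[x-140,85,58],[x-10,85,58],[x-10,-85,58]],(255,0,255))
    poly([[-215,-40,24],[-215,40,24],[12,40,24],[12,-40,24]],(255,255,0))
    cv2.imwrite(f'pics/{n}o.png',im)
```

```text
t [0.58491752 0.11070974 1.9822114 ] 113.57234756030758 0.5698998192687429
[[-0.2, 0.1], [-0.5, 0.4], [0.5, -0.6], [0.2, 0.1]]
s [0.58713927 0.11316955 1.99267822] 114.17205178722918 0.4685024489524245
[[-0.1, -0.2], [0.5, -0.1], [0.2, 0.5], [-0.5, -0.3]]
b [0.58603211 0.11229327 1.98856657] 113.93647171872946 4.593459529727722
[[-0.9, -0.2], [-1.0, -0.1], [-0.4, -1.5], [-0.6, -0.9], [-0.6, -0.5], [-0.2, -0.4], [-0.4, -0.2], [-1.4, -1.0]]
```

View pics/topo.png

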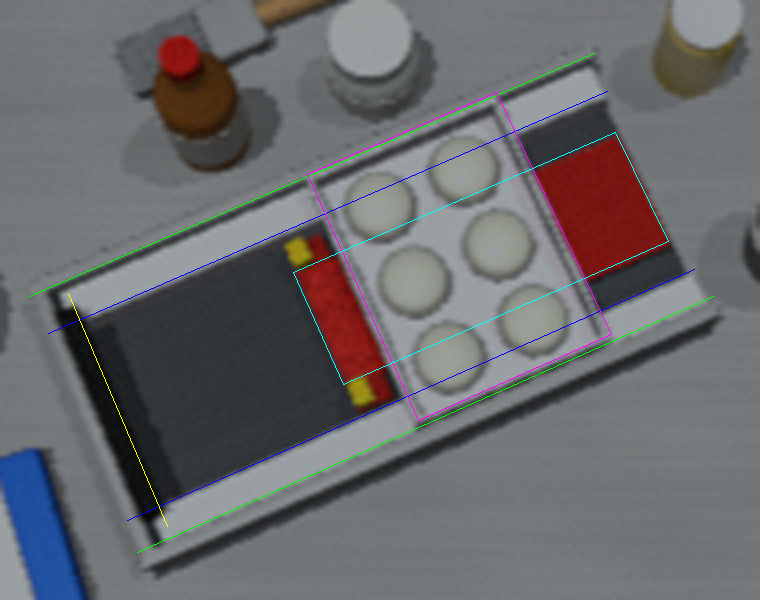

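View pics/sceneo.png

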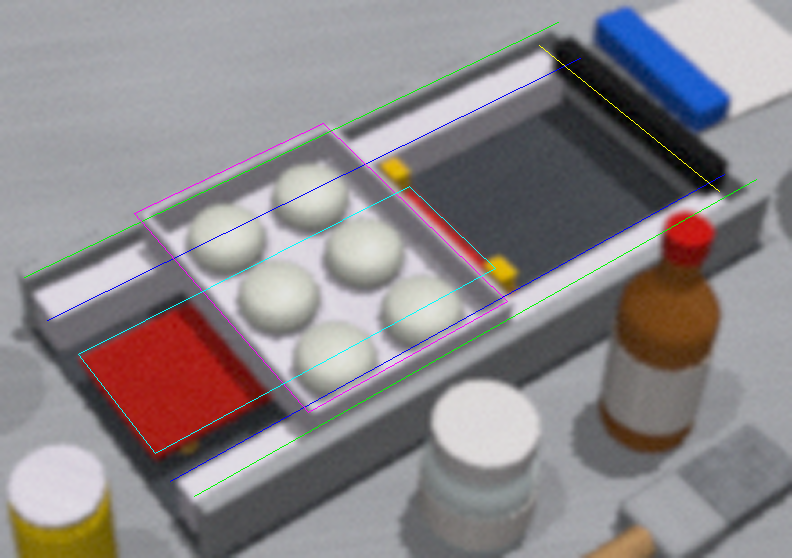

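```bash
cat > mv.py <<'E'
from station import env
import numpy as np
from scipy.spatial.transform import Rotation as R
P=np.array([.586,.112]);YAW=np.radians(113.8)
try: P=np.load('P.npy');YAW=P[2];P=P[:2]
except Exception: pass
c,s=np.cos(YAW),np.sin(YAW)
def world(x,y,z):return np.array([P[0]+c*x-s*y,P[1]+s*x+c*y,z])
def rw(w):
    d=np.array(w)[:2]-P;return np.array([c*d[0]+s*d[1],-s*d[0]+c*d[1],w[2]])
def delta(x,y,z):
    st=env.get_state();r=R.from_quat(st['tool_rot']);
    goal=R.from_matrix(np.c_[[s,-c,0],[c,s,0],[0,0,-1]])
    print('t',round(st['t'],2),'rw now(mm)',(rw(st['ee_pos'])*1e3).round(1),'F',np.round(st['ft_force'],1),'w',round(st['grip_width'],2))
    print('shift mm',(r.inv().apply(world(x,y,z)-st['ee_pos'])*1e3).round(1),'turn deg',np.degrees((r.inv()*goal).as_rotvec()).round(2))
E
python3 -c "
from mv import *
delta(-.183,0,.2)"
```

```text
Traceback (most recent call last):
  File "mv.py", line 13, in delta
    goal=R.from_matrix(np.c_[[s,-c,0],[c,s,0],[0,0,-1]])
  File "scipy/spatial/transform/_rotation.pyx", line 1143, in scipy.spatial.transform._rotation.Rotation.from_matrix
ValueError: Non-positive determinant (left-handed or null coordinate frame) in rotation matrix 0: [[ 0.91495967 -0.4035453   0.        ]
 [ 0.4035453   0.91495967  0.        ]
 [ 0.          0.         -1.        ]].
```

```bash
sed -i 's/\[c,s,0\],\[0,0,-1\]/[-c,-s,0],[0,0,-1]/' mv.py
python3 -c "
from mv import *
delta(-.183,0,.2)"
```

```text
t 0.1 rw now(mm) [559.5 158.6 230.2] F [ 0.6  1.1 -0.1] w 1.01
shift mm [-414.8  635.8   30.9] turn deg [3.000e-02 1.000e-01 4.519e+01]
```

Emit:
{"fn": "drive_tool", "kwargs": {
  "plan": [
    [-10,15,0,0,0,2],
    [-26,40,0,0,0,6],
    [-48,73,0,0,0,12],
    [-70,107,0,0,0,18],
    [-93,142,0,0,0,24],
    [-115,176,0,0,0,30],
    [-138,211,0,0,0,36],
    [-160,245,0,0,0,42],
    [-182,279,0,0,0,45.2],
    [-205,314,0,0,0,45.2],
    [-227,348,0,0,0,45.2],
    [-250,383,0,0,0,45.2],
    [-272,417,0,0,0,45.2],
    [-295,452,0,0,0,45.2],
    [-317,486,0,0,0,45.2],
    [-340,520,8,0,0,45.2],
    [-362,555,15,0,0,45.2],
    [-385,590,22,0,0,45.2],
    [-405,620,28,0,0,45.2],
    [-415,636,31,0,0,45.2]
  ],
  "hand": 1,
  "grip_force": 40
}}

```text
t: 1.77
ee_pos: [0.6609, -0.0596, 0.1973]
tool_rot: [0.979, 0.204, -0.002, 0.0]
ft_force: [-0.1, 0.3, -0.2]
grip_width: 0.002
```

```bash
python3 -c "
from mv import *
import cv2,pickle
delta(-.183,0,.06)
s_=env.get_state();w=env.snapshot('wrist');sc=env.snapshot('scene');pickle.dump((s_,w),open('w.pkl','wb'))
cv2.imwrite('pics/w1.png',w['color'][:,:,::-1]);cv2.imwrite('pics/s1.png',sc['color'][:,:,::-1]);print(w['tool_from_camera'].round(3),w['fx'])"
```

```text
t 1.77 rw now(mm) [-187.2    0.7  197.3] F [-0.1  0.3 -0.2] w 0.0
shift mm [  1.1  -4.1 137.3] turn deg [-0.03  0.19 -0.21]
[[ 1.     0.001 -0.    -0.   ]
 [-0.     0.963  0.269 -0.067]
 [ 0.    -0.269  0.963 -0.142]
 [ 0.     0.     0.     1.   ]] 361.36807227679765
```

View pics/w1.png

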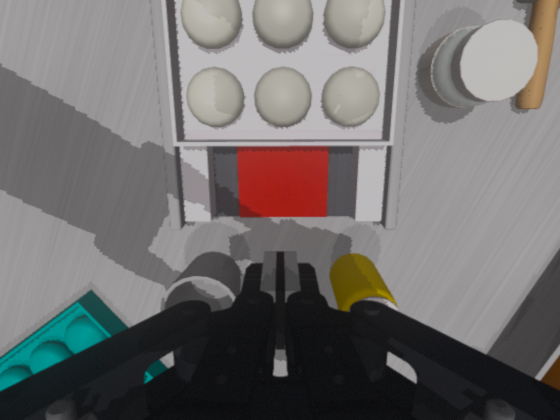

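View pics/s1.png

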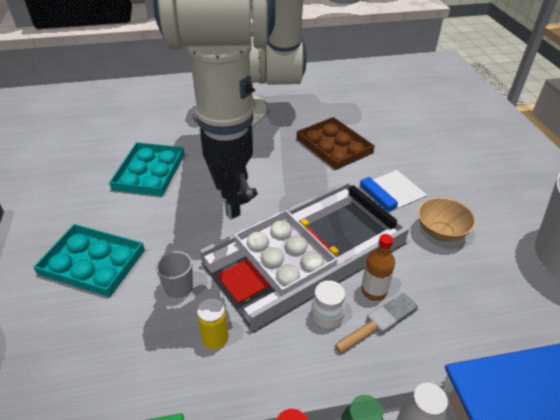

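The wrist view shows the tray squared to the tool, its rear rim at row 146 and the pad's rear corners at about (237,217) and (328,217). I'll locate the pad and tray from it.

```bash
python3 -c "
from mv import *
import pickle
st,w=pickle.load(open('w.pkl','rb'))
T=np.array(w['tool_from_camera']);r=R.from_quat(st['tool_rot'])
def g(u,v,z):
    d=np.array([(u-w['cx'])/w['fx'],(v-w['cy'])/w['fy'],1]);o=r.apply(T[:3,3])+st['ee_pos'];d=r.apply(T[:3,:3]@d);return (rw(o+d*(z-o[2])/d[2])*1e3).round(1)
for u,v,z in((237,217,.024),(328,217,.024),(174,146,.058),(408,146,.058),(214,217,.032),(356,217,.032),(283,300,.0)):print(u,v,g(u,v,z))
"
python3 - <<'E'
import cv2
a=cv2.imread('pics/w1.png')[120:240,150:410];cv2.imwrite('pics/w1c.png',cv2.resize(a,None,fx=3,fy=3,interpolation=cv2.INTER_CUBIC))
E
```

```text
237 217 [-217.1   40.8   24. ]
328 217 [-217.2  -42.2   24. ]
174 146 [-149.2   83.1   58. ]
408 146 [-149.7  -97.4   58. ]
214 217 [-214.6   60.3   32. ]
356 217 [-214.8  -66.    32. ]
283 300 [-315.6   -1.2   -0. ]
```

View pics/w1c.png

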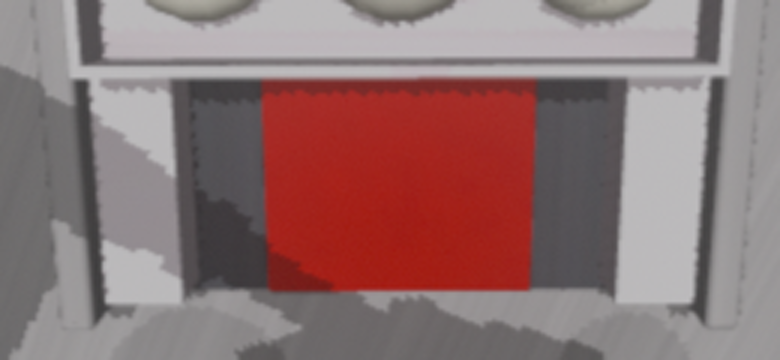

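Emit:
{"fn": "drive_tool", "kwargs": {
  "plan": [
    [0,0,20,0,0,0],
    [0,0,50,0,0,0],
    [0,0,85,0,0,0],
    [0,0,115,0,0,0],
    [0,0,140,0,0,0],
    [0,0,155,0,0,0],
    [0,0,160,0,0,0],
    [0,0,160,0,0,0],
    [0,0,160,0,0,0]
  ]
}}

```text
t: 2.62
ee_pos: [0.6603, -0.0548, 0.0415]
tool_rot: [0.978, 0.206, 0.001, 0.0]
ft_force: [0.1, -0.2, 0.5]
grip_width: -0.001
```

```bash
python3 -c "
from mv import *
delta(-.185,-.001,.013)"
```

```text
t 2.62 rw now(mm) [-182.6   -0.7   41.5] F [ 0.1 -0.2  0.5] w -0.0
shift mm [ 0.3  2.4 28.5] turn deg [ 0.03 -0.06  0.02]
```

Emit:
{"fn": "drive_tool", "kwargs": {
  "plan": [
    [0,2,6,0,0,0],
    [0,2,12,0,0,0],
    [0,2,16,0,0,0],
    [0,2,19,0,0,0],
    [0,2,22,0,0,0],
    [0,2,25,0,0,0],
    [0,2,27,0,0,0],
    [0,2,28,0,0,0],
    [0,2,28,0,0,0]
  ]
}}

```text
t: 3.37
ee_pos: [0.6611, -0.0573, 0.0125]
tool_rot: [0.979, 0.206, 0.0, 0.0]
ft_force: [0.1, -0.5, 2.8]
grip_width: 0.001
```

```bash
python3 -c "
from mv import *
import cv2
delta(-.185,-.001,.013)
cv2.imwrite('pics/s2.png',cv2.resize(env.snapshot('scene')['color'][170:330,190:410,::-1],None,fx=3.5,fy=3.5,interpolation=cv2.INTER_CUBIC))"
```

```text
t 3.37 rw now(mm) [-185.2   -0.4   12.5] F [ 0.1 -0.5  2.8] w 0.0
shift mm [ 0.6 -0.2 -0.5] turn deg [ 0.03 -0.03 -0.02]
```

View pics/s2.png

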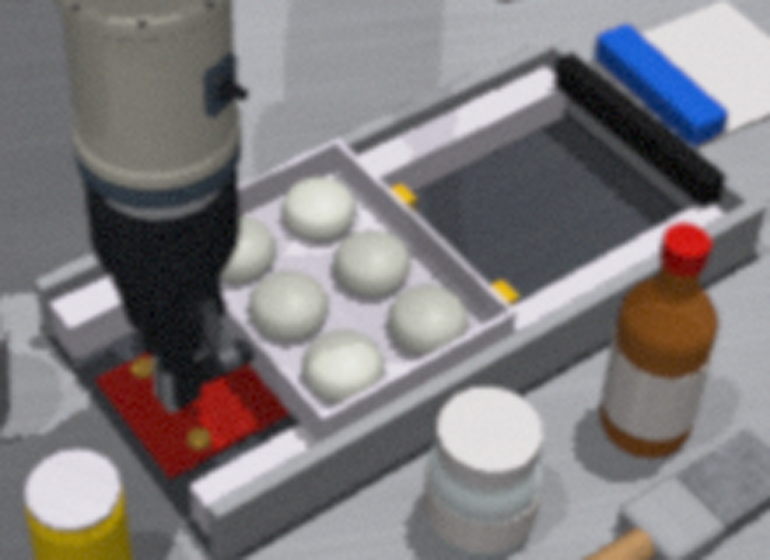

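The bar is down (teeth nearly flush, 2.8 N at z = 12.5 mm). Next I'll slide forward slowly.

Emit:
{"fn": "drive_tool", "kwargs": {
  "plan": [
    [0,-4,0,0,0,0],
    [0,-9,0,0,0,0],
    [0,-14,0,0,0,0],
    [0,-18,0,0,0,0],
    [0,-21,0,0,0,0],
    [0,-24,0,0,0,0],
    [0,-27,0,0,0,0],
    [0,-30,0,0,0,0],
    [0,-34,0,0,0,0],
    [0,-38,0,0,0,0],
    [0,-42,0,0,0,0],
    [0,-46,0,0,0,0],
    [0,-50,0,0,0,0],
    [0,-54,0,0,0,0],
    [0,-58,0,0,0,0],
    [0,-62,0,0,0,0]
  ]
}}

```text
t: 4.75
ee_pos: [0.6362, -0.0016, 0.0125]
tool_rot: [0.979, 0.206, 0.0, 0.001]
ft_force: [2.0, -6.6, 3.4]
grip_width: 0.001
```

```bash
python3 -c "
from mv import *
import cv2
delta(.003,-.001,.0125)
cv2.imwrite('pics/s3.png',cv2.resize(env.snapshot('scene')['color'][170:330,190:410,::-1],None,fx=3.5,fy=3.5,interpolation=cv2.INTER_CUBIC))"
```

```text
t 4.75 rw now(mm) [-1.242e+02 -1.000e-01  1.250e+01] F [ 2.  -6.6  3.4] w 0.0
shift mm [   0.8 -127.2   -0.3] turn deg [ 0.15 -0.02 -0.06]
```

View pics/s3.png

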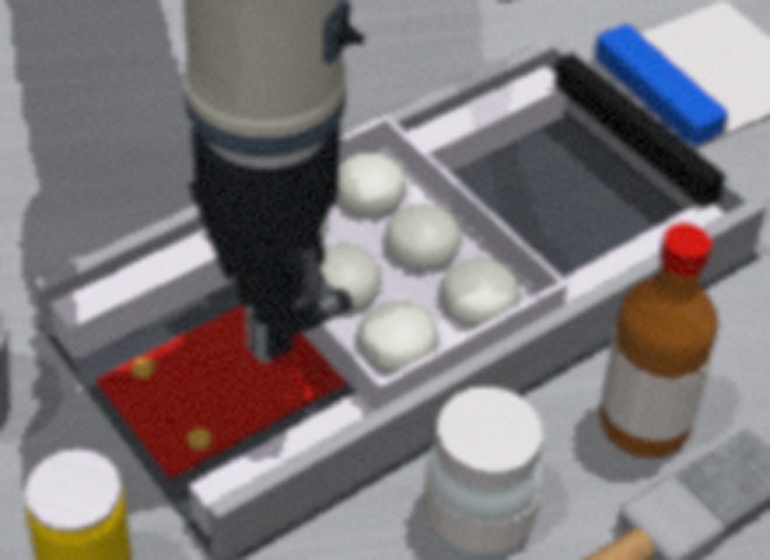

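The tray's front has passed over the lowered teeth with a steady push of about 7 N. Continuing.

Emit:
{"fn": "drive_tool", "kwargs": {
  "plan": [
    [0,-4,0,0,0,0],
    [0,-8,0,0,0,0],
    [0,-12,0,0,0,0],
    [0,-16,0,0,0,0],
    [0,-20,0,0,0,0],
    [0,-25,0,0,0,0],
    [0,-30,0,0,0,0],
    [0,-35,0,0,0,0],
    [0,-40,0,0,0,0],
    [0,-45,0,0,0,0],
    [0,-50,0,0,0,0],
    [0,-55,0,0,0,0],
    [0,-60,0,0,0,0],
    [0,-65,0,0,0,0],
    [0,-70,0,0,0,0],
    [0,-75,0,0,0,0],
    [0,-80,0,0,0,0],
    [0,-85,0,0,0,0],
    [0,-89,0,0,0,0],
    [0,-93,0,0,0,0]
  ]
}}

```text
t: 6.47
ee_pos: [0.5987, 0.0835, 0.0126]
tool_rot: [0.979, 0.206, 0.0, 0.001]
ft_force: [3.2, -6.2, 3.9]
grip_width: 0.002
```

```bash
python3 -c "
from mv import *
import cv2
delta(.003,-.001,.0125)
cv2.imwrite('pics/s4.png',cv2.resize(env.snapshot('scene')['color'][170:330,190:410,::-1],None,fx=3.5,fy=3.5,interpolation=cv2.INTER_CUBIC))"
```

```text
t 6.47 rw now(mm) [-31.2  -0.2  12.6] F [ 3.2 -6.2  3.9] w 0.0
shift mm [  0.8 -34.2  -0. ] turn deg [ 0.15 -0.01 -0.06]
```

View pics/s4.png

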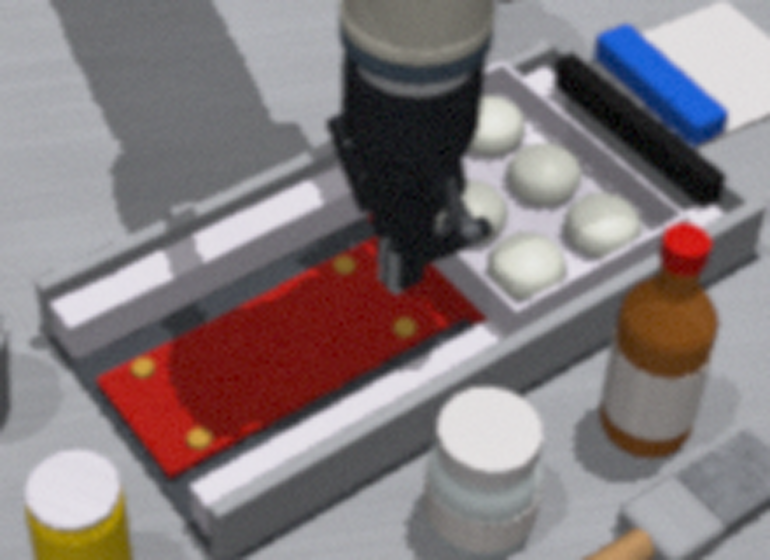

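Emit:
{"fn": "drive_tool", "kwargs": {
  "plan": [
    [0,-4,0,0,0,0],
    [0,-8,0,0,0,0],
    [0,-12,0,0,0,0],
    [0,-16,0,0,0,0],
    [0,-20,0,0,0,0],
    [0,-24,0,0,0,0],
    [0,-27,0,0,0,0],
    [0,-29,0,0,0,0],
    [0,-31,0,0,0,0],
    [0,-31,0,0,0,0]
  ]
}}

```text
t: 7.35
ee_pos: [0.5861, 0.1121, 0.0125]
tool_rot: [0.979, 0.206, 0.0, 0.001]
ft_force: [2.1, -6.0, 3.7]
grip_width: -0.002
```

```bash
python3 -c "
from mv import *
delta(.003,-.001,.0125)"
```

```text
t 7.35 rw now(mm) [ 0.1 -0.1 12.5] F [ 2.1 -6.   3.7] w -0.0
shift mm [ 0.9 -2.9 -0. ] turn deg [ 0.12  0.   -0.04]
```

Emit:
{"fn": "drive_tool", "kwargs": {
  "plan": [
    [0,-1,0,0,0,0],
    [0,-2,0,0,0,0],
    [0,-2,0,0,0,0]
  ]
}}

```text
t: 7.6
ee_pos: [0.5856, 0.1132, 0.0125]
tool_rot: [0.979, 0.206, 0.0, 0.002]
ft_force: [4.2, -8.8, 4.3]
grip_width: 0.003
```

Emit:
{"fn": "drive_tool", "kwargs": {
  "plan": [
    [0,-1,0,0,0,0],
    [0,-2,0,0,0,0],
    [0,-2,0,0,0,0]
  ]
}}

```text
t: 7.85
ee_pos: [0.5857, 0.1132, 0.0126]
tool_rot: [0.979, 0.205, 0.001, 0.003]
ft_force: [7.3, -13.9, 2.2]
grip_width: -0.004
```

```bash
python3 -c "
from mv import *
delta(.003,-.001,.0125)"
```

```text
t 7.85 rw now(mm) [ 1.3 -0.2 12.6] F [  7.3 -13.9   2.2] w -0.0
shift mm [ 0.8 -1.7  0.1] turn deg [ 0.38 -0.04 -0.13]
```

Emit:
{"fn": "drive_tool", "kwargs": {
  "plan": [
    [0,-1,0,0,0,0],
    [0,-2,0,0,0,0],
    [0,-3,0,0,0,0],
    [0,-3,0,0,0,0]
  ]
}}

```text
t: 8.18
ee_pos: [0.5857, 0.1132, 0.0128]
tool_rot: [0.979, 0.204, 0.002, 0.005]
ft_force: [12.6, -23.0, 1.0]
grip_width: 0.001
```

```bash
python3 -c "
from mv import *
import cv2
delta(.003,-.001,.0125)
cv2.imwrite('pics/s5.png',cv2.resize(env.snapshot('scene')['color'][170:330,190:410,::-1],None,fx=3.5,fy=3.5,interpolation=cv2.INTER_CUBIC))"
```

```text
t 8.18 rw now(mm) [ 1.2 -0.2 12.8] F [ 12.6 -23.    1. ] w 0.0
shift mm [ 0.8 -1.8  0.3] turn deg [ 0.66 -0.07 -0.23]
```

View pics/s5.png

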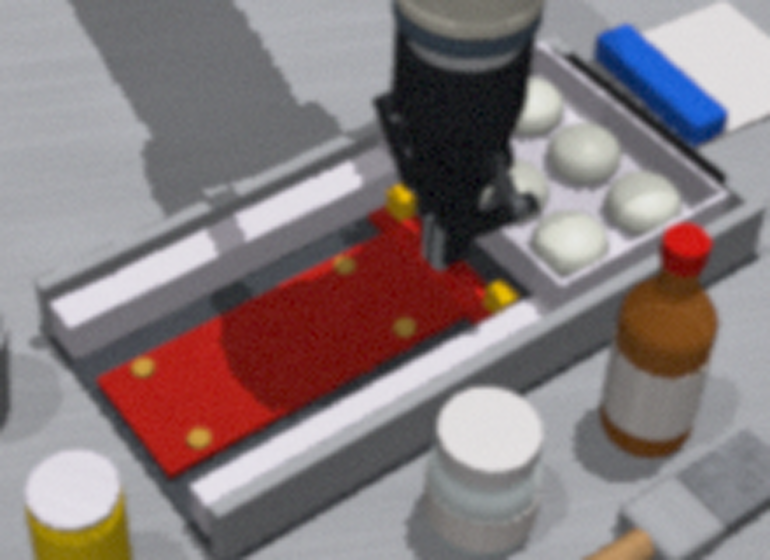

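The tray is home: 26 N gives no further motion, and both teeth are visible behind the rear wall. I'll back off horizontally, then lift straight up.

Emit:
{"fn": "drive_tool", "kwargs": {
  "plan": [
    [0,2,0,0,0,0],
    [0,4,0,0,0,0],
    [0,6,0,0,0,0],
    [0,9,0,0,0,0],
    [0,12,0,0,0,0],
    [0,15,0,0,0,0],
    [0,15,-3,0,0,0],
    [0,15,-8,0,0,0],
    [0,15,-14,0,0,0],
    [0,15,-22,0,0,0],
    [0,15,-35,0,0,0],
    [0,15,-55,0,0,0],
    [0,15,-80,0,0,0],
    [0,15,-110,0,0,0],
    [0,15,-140,0,0,0],
    [0,15,-170,0,0,0],
    [0,15,-185,0,0,0],
    [0,15,-190,0,0,0],
    [0,15,-190,0,0,0]
  ]
}}

```text
t: 9.82
ee_pos: [0.5897, 0.1056, 0.2048]
tool_rot: [0.979, 0.206, 0.002, 0.0]
ft_force: [-0.2, -0.4, -0.0]
grip_width: 0.002
```

```bash
python3 -c "
from mv import *
import cv2
delta(-.1,-.001,.2)
cv2.imwrite('pics/s6.png',cv2.resize(env.snapshot('scene')['color'][140:350,150:490,::-1],None,fx=2.3,fy=2.3,interpolation=cv2.INTER_CUBIC))
cv2.imwrite('pics/w6.png',env.snapshot('wrist')['color'][:,:,::-1])"
```

```text
t 9.82 rw now(mm) [ -7.3  -0.8 204.8] F [-0.2 -0.4 -0. ] w 0.0
shift mm [ 0.2 92.7  4.9] turn deg [ 0.08 -0.2  -0.02]
```

View pics/s6.png

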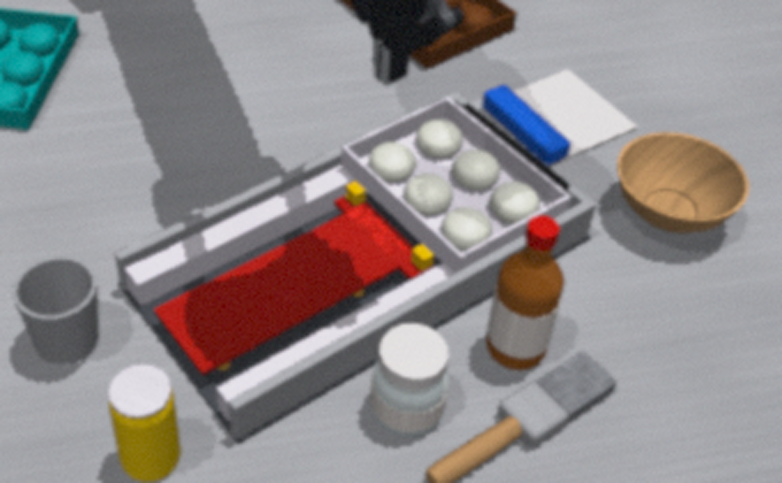

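View pics/w6.png

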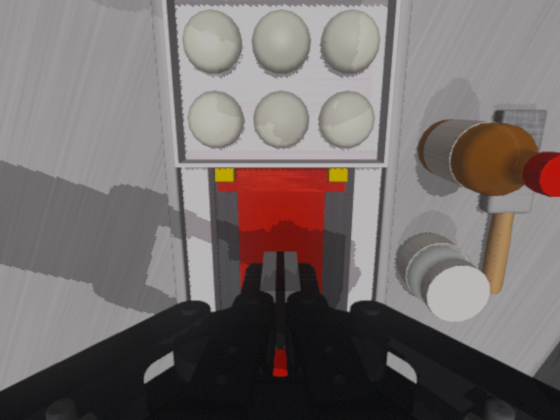

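The teeth are up behind the tray and the bystanders haven't moved. Now a numeric check of the rear wall before I hand in.

```bash
python3 -c "
from mv import *
import cv2
st=env.get_state();w=env.snapshot('wrist')
T=np.array(w['tool_from_camera']);r=R.from_quat(st['tool_rot'])
def g(u,v,z):
    d=np.array([(u-w['cx'])/w['fx'],(v-w['cy'])/w['fy'],1]);o=r.apply(T[:3,3])+st['ee_pos'];d=r.apply(T[:3,:3]@d);return (rw(o+d*(z-o[2])/d[2])*1e3).round(1)
print('rear rim',g(176,166,.058),g(386,166,.058),'teeth rear tops',g(224,182,.039),g(339,182,.039))
a=env.snapshot('top')['color'][90:270,100:370,::-1]
cv2.imwrite('pics/t7.png',cv2.resize(a,None,fx=2.9,fy=2.9,interpolation=cv2.INTER_CUBIC))"
```

```text
rear rim [14.6 83.3 58. ] [ 14.7 -83.4  58. ] teeth rear tops [-2.2 48.7 39. ] [ -2.2 -49.8  39. ]
```

View pics/t7.png

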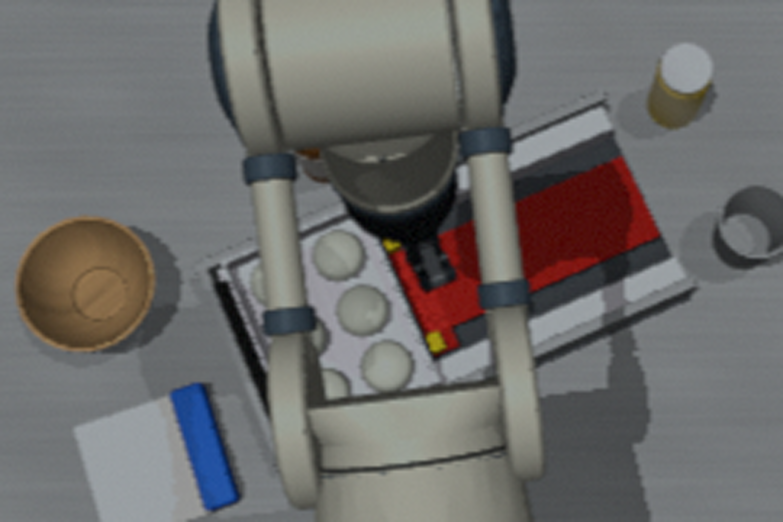

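Rear wall minus tooth rear face comes to 14.7 + 2.2 = 16.9 mm, against 16 mm nominal. The tray is home and square, and the teeth are up at the expected 39 mm height. Handing in.

```bash
python3 -c "
from station import env
print(env.job_done())"
```

```text
the job is handed in; nothing more can be done
None
```

The tray is home against the black buffer with the yellow teeth up behind it. The job was handed in about 10 s into the 38 s limit.

I pressed the red bar down behind the tray with closed fingertips. Keeping it down, I slid the fingertip forward with about 7 N of push and moved the tray over the teeth to the buffer. There, 26 N gave no further motion. I then backed off level and lifted clear.

- **Tray position:** the last wrist view puts the rear wall 16.9 mm ahead of the teeth's rear faces, against 16 mm nominal. The difference is within the measuring error, and the tray sits square.
- **Teeth:** both are visible standing up behind the tray.
- **Bystanders:** none looked moved in the last pictures; I checked this by eye only. The top view was partly blocked by the arm.
- **Robot:** the gripper is about 0.2 m up and touching nothing, with about 0 N on the wrist.
- **Disagreement:** the two fixed cameras differed by about 2 to 3 mm and 0.6° on the runway pose. I settled it with the wrist camera and contact forces.

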